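Park the yellow toy vehicles in their display trays

ROBOT

A 6-joint arm with a two-finger parallel gripper is mounted at the origin on the work surface. World frame = base frame: x ahead of the robot, y to its left, z up, the work surface at z = 0. Lengths are in m, angles in rad, forces in N, time in s.
With the tool pointing down it reaches from about 0.4 to 0.825 m from the base axis. Payload 7 kg.
Tool frame: the origin (TCP) lies midway between the tips of the shut fingers; the grasp point (between the pads) lies 19 mm behind it; z points along the fingers, y is the line along which they close (so a half turn about z gives the same grasp; the last joint's range is limited). The gripper opens to 88 mm and grips with 3 to 60 N. Pads are 19 mm wide; open, the fingers measure 130 mm over their backs; the gripper's body (78 mm by 193 mm) begins 47 mm behind the grasp point.
Start: joints at [-1.029, 0.359, 0.012, 0, -1.224, -0.288], TCP at [0.169, -0.653, 0.227] pointing down, gripper open.
Joint ranges: [-3.07, 3.07], [-1.43, 2.12], [-1.02, 1.25], [-3.03, 1.67], [-3.05, -0], [-3.03, 3.03]. Speed limits (rad/s): [2.39, 2.39, 3.01, 3.14, 3.14, 3.14].

INTERFACE

Orientations are given as [roll, pitch, yaw] about the fixed x, y, z axes, in that order (R = Rz(yaw) Ry(pitch) Rx(roll)).
In Python, from station import telemetry, eyes, ticket, recognise, trace gives the robot as it stands. The module is installed in compiled form; this text tells all that it offers.
- The arm moves only by the tool servo_tool, never from a script. Its argument "series" is a list that holds one entry, the list of rows, each a list of 4 numbers: the shift along the tool's x, y, z in mm, then the turn about the tool's z in rad. In form: [[[x, y, z, roll], ...]]. A call has exactly 10 rows; each row shifts and turns the commanded pose from where the row before left it, along the tool's axes as they then stand; what a row does not reach is not made up. A row lasts 1/12 s, in which the tool goes at most 41.7 mm and 7.16 degrees, less where a joint would pass 70% of its speed; a pose out of reach is approached as far as the arm can. A call is refused whole if a number of a shift passes 41.7 or a number of a turn 0.125, either way. A call with a gripper value outside its range is refused whole. "claw" is the gripper's target within -1 to 1 (shut at 1, half-way at 0, fully open at -1), set as the call begins (left out, the last holds). The fingers move at their own pace and stop on an object; "grip_force" is the grip in N (left out, the last holds). Time passes only in rows, so rows that do not move let the fingers close, or fill a call up. It gives the time, the measured TCP pose, the force, the opening and the grip force at its end, in the units of the state.
- telemetry.get_state(): the state, without advancing time (a new reading comes with each control period).
- eyes.grab_frame(name): name is "scene" or "top" or "wrist"; returns the picture (400x640x3 uint8, red, green, blue); there is no depth.
- eyes.calibration(name): a dict with "mtx" (3x3 intrinsics, pixels), "rvec" (rotation vector, rad) and "tvec" (3), from world to camera coordinates, as OpenCV has them. Camera axes: x right, y down, z forward; pixel columns grow to the right and rows downward; lengths in m; the calibration is good to about 2 mm. A picture is of the moment at which its call begins: read the wrist's pose just before it. calibration takes no time and is no camera call; for the wrist camera it gives the pose at the moment of the call.
- ticket.job_done(): hands the job in; it is judged then, once.
Trained networks look in the newest picture that a camera, given by its name, has taken for a name from the list of things; names that differ only in an ending like _2 or _b are one class to them, and where a whole thing is asked for, a point or a joint stands for the part that bears it (a point fixed in the world has none). Each returns a list of dicts, best first, with "conf" (0 to 1); they miss things now and then, are a little off and sometimes report something else, mostly with a low value. They report only what shows in the picture. A call takes as long as a camera call. They do not tell look-alikes from the thing itself.
- recognise(camera, name): "position" ([x, y, z] in m, in world coordinates, good to about 4 mm: the middle of the surface that is visible of it).
- trace(camera, name): "mask" (400x640 bool, what is visible of it).
The state is a dict: "t": time; "q": joint angles; "qd": joint speeds; "joint_efforts": joint torques, N m; "eef_pos": TCP position; "ee_rot": TCP orientation; "force": force on the tool from outside, world axes, zero at the start; "moment": the same for the moment, N m; "width": finger opening in m; "gripper_force": force on a finger pad.
Only numpy, scipy, OpenCV 4.12 (cv2) and the standard library are available. Lean on these libraries where they do the work, as an engineer would, in place of code of your own. Each camera call takes 0.05 s, during which the arm holds its last target. There are 200 camera calls.

TASK

Pick the four wheeled toy vehicles out of the bric-a-brac and park each in the wooden display tray made for its length: the shortest vehicle in the shortest tray, the next in the next, and the longest in the longest. Each ends standing on its wheels flat on the tray floor, lengthwise inside the rim (nose either way), and must never be tipped over on the way; leave the tracked bulldozer and the boat where they stand.

Things in the scene. Friction and masses are not known exactly. Their poses are not given: they have to be found in the camera images.
- car_center (a point): small hatchback car, the shortest of the four wheeled vehicles, yellow die-cast toy, 66 mm long, 32 mm wide, 32 mm high, loose, on black wheels that do not turn. This point is its centre, 16 mm above the wheel bottoms. x points to its nose, z up. Its flat sides, 4 to 21 mm above the wheel bottoms and 32 mm apart, can be gripped at mid-length; the cabin above is 29 mm wide. 45 to 80 g
- tipper_center (a point): tipper lorry with cab in front and an open dumping body behind, the second shortest, yellow die-cast toy, 86 mm long, 34 mm wide, 38 mm high, loose, on black wheels that do not turn. This point is its centre, 19 mm above the wheel bottoms. x points to its nose, z up. The dumping body ends 35 mm above the wheel bottoms. Flat sides 34 mm apart, grip at mid-length. 65 to 120 g
- tanker_center (a point): tanker lorry with cab in front and a lying round tank with three filler caps, the second longest, yellow die-cast toy, 106 mm long, 34 mm wide, 40 mm high, loose, on black wheels that do not turn. This point is its centre, 20 mm above the wheel bottoms. x points to its nose, z up. Flat chassis sides 34 mm apart, 7 to 19 mm above the wheel bottoms; tank 27 mm in diameter. Grip the chassis at mid-length. 80 to 145 g
- coach_center (a point): coach (bus), a long box with rows of windows, the longest, yellow die-cast toy, 126 mm long, 36 mm wide, 44 mm high, loose, on black wheels that do not turn. This point is its centre, 22 mm above the wheel bottoms. x points to its nose, z up. Flat sides 36 mm apart, grip at mid-length. 110 to 195 g
- tray_a: fixed shallow display tray of light wood with a dark rim, one of four alike but for length: 96 mm long (x), 62 mm wide (y). Origin: centre of its underside, on the table. Floor 6 mm above the origin; rim 6 mm wide all round, top 10 mm above the table (4 mm above the floor). Space inside the rim 84 x 50 mm. x runs along its length; both ends are alike. The place for the hatchback car
- tray_b: fixed shallow display tray of light wood with a dark rim, one of four alike but for length: 116 mm long (x), 62 mm wide (y). Origin: centre of its underside, on the table. Floor 6 mm above the origin; rim 6 mm wide all round, top 10 mm above the table (4 mm above the floor). Space inside the rim 104 x 50 mm. x runs along its length; both ends are alike. The place for the tipper lorry
- tray_c: fixed shallow display tray of light wood with a dark rim, one of four alike but for length: 136 mm long (x), 62 mm wide (y). Origin: centre of its underside, on the table. Floor 6 mm above the origin; rim 6 mm wide all round, top 10 mm above the table (4 mm above the floor). Space inside the rim 124 x 50 mm. x runs along its length; both ends are alike. The place for the tanker lorry
- tray_d: fixed shallow display tray of light wood with a dark rim, one of four alike but for length: 156 mm long (x), 62 mm wide (y). Origin: centre of its underside, on the table. Floor 6 mm above the origin; rim 6 mm wide all round, top 10 mm above the table (4 mm above the floor). Space inside the rim 144 x 50 mm. x runs along its length; both ends are alike. The place for the coach
- bulldozer: yellow toy bulldozer on black tracks (no wheels) with a blade, about 97 x 64 mm, 52 mm high; origin at the centre of its underside. Not to be moved
- boat: yellow toy motor boat with a wooden cabin (no wheels), about 100 x 36 mm, 36 mm high; origin on its underside. Not to be moved
There are look-alikes about, which are no part of the job. Leave any blue or yellow look-alike of the tray_b alone.

How it is judged:
By the outcome, as a careful person would: the job done as asked, in the order asked, and still so for the second after the job is handed in, with the robot touching nothing.
It also fails if it takes over 120 s, if anything falls off the work surface, if the arm or the gripper's body presses on something with over 40 N, if the wrist force passes 120 N, or if a joint passes its speed limit or range.

## Working session

There is one attempt and no reset: what is moved stays moved. The work goes in short steps, Python scripts to look and compute and a tool call to move; the robot and the scene stay as the last step left them, time stands still between calls to the robot, and variables do not carry over. Pictures are saved under pics/ and viewed, at most 14 in all, crops included, and the job is handed in when it is done.

Besides the shell and the picture viewer there is one more tool, called after "Request:" by a JSON object that holds its "name" and its "arguments", one argument or row to a line. servo_tool: Moves the arm, as the interface text tells. Its arguments: {"type":"object","properties":{"series":{"type":"array"},"claw":{"type":"number"},"grip_force":{"type":"number"}},"required":["series"]}

```bash
mkdir -p pics
cat > h.py <<'E'
import numpy as np, cv2
from station import telemetry, eyes, ticket, recognise, trace
def grab(c,fn=None):
    im=eyes.grab_frame(c)
    if fn: cv2.imwrite('pics/'+fn,im[:,:,::-1])
    return im
def cal(c):
    k=eyes.calibration(c); R=cv2.Rodrigues(np.array(k['rvec'],float))[0]
    return np.array(k['mtx']),R,np.array(k['tvec'],float).ravel()
def px2w(c,uv,z,k=None):
    K,R,t=k or cal(c); uv=np.atleast_2d(uv).astype(float)
    d=(R.T@np.linalg.inv(K)@np.c_[uv,np.ones(len(uv))].T).T; o=-R.T@t
    return o+d*((z-o[2])/d[:,2])[:,None]
def w2px(c,p,k=None):
    K,R,t=k or cal(c); q=(K@(R@np.atleast_2d(p).T+t[:,None])).T
    return q[:,:2]/q[:,2:]
E
python3 - <<'E'
from h import *
a=grab('scene','scene0.png');b=grab('top','top0.png')
s=telemetry.get_state();print(s['t'],s['eef_pos'],s['ee_rot'],s['width'])
for c in('scene','top'):
    K,R,t=cal(c);print(c,(-R.T@t).round(3),K[0,0])
    for n in['car_center','tipper_center','tanker_center','coach_center','tray_a','bulldozer','boat']:
        for r in recognise(c,n)[:6]:
            p=np.array(r['position']);print(n,p.round(3),round(r['conf'],2),w2px(c,p).round()[0])
E
```

```text
0.1 [ 0.16935926 -0.65297377  0.22572632] [ 3.14014797e+00 -1.38287866e-04 -2.88788708e+00] 0.08753053921924708
scene [0.946 0.852 0.88 ] 466.49285150620034
tipper_center [0.637 0.28  0.024] 0.76 [318. 304.]
tanker_center [0.447 0.103 0.03 ] 0.66 [347. 226.]
coach_center [ 0.637 -0.263  0.038] 0.93 [227. 174.]
coach_center [ 0.537 -0.424  0.008] 0.3 [239. 147.]
tray_a [ 0.442 -0.274  0.006] 0.86 [285. 161.]
tray_a [ 0.27  -0.225  0.007] 0.86 [338. 153.]
tray_a [ 0.539 -0.426  0.004] 0.8 [238. 148.]
tray_a [ 0.444 -0.096  0.002] 0.79 [311. 193.]
tray_a [ 0.351 -0.417  0.003] 0.73 [290. 134.]
tray_a [ 0.633 -0.086  0.009] 0.66 [254. 215.]
bulldozer [0.543 0.436 0.024] 0.76 [393. 337.]
boat [0.635 0.092 0.018] 0.68 [281. 253.]
top [0.3   0.006 1.142] 374.0065195297032
car_center [0.443 0.259 0.029] 0.6 [239. 206.]
tipper_center [0.634 0.27  0.027] 0.87 [239. 144.]
tanker_center [0.438 0.094 0.038] 0.66 [293. 209.]
tanker_center [ 0.439 -0.094  0.008] 0.16 [356. 211.]
coach_center [ 0.627 -0.269  0.043] 0.93 [415. 150.]
tray_a [ 0.441 -0.279  0.012] 0.88 [417. 212.]
tray_a [ 0.278 -0.224  0.008] 0.7 [398. 266.]
tray_a [ 0.437 -0.093  0.007] 0.65 [355. 212.]
tray_a [ 0.348 -0.423  0.007] 0.64 [464. 245.]
tray_a [ 0.531 -0.428  0.003] 0.6 [464. 185.]
tray_a [ 0.63  -0.088 -0.003] 0.59 [354. 151.]
bulldozer [0.536 0.426 0.021] 0.64 [187. 175.]
boat [0.624 0.078 0.023] 0.65 [301. 150.]
```

Run:
```python
import cv2
a=cv2.imread('pics/top0.png')[100:310,150:520];cv2.imwrite('pics/top0c.png',cv2.resize(a,None,fx=2.1,fy=2.1,interpolation=2))
```

```text
(no output)
```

View pics/top0c.png

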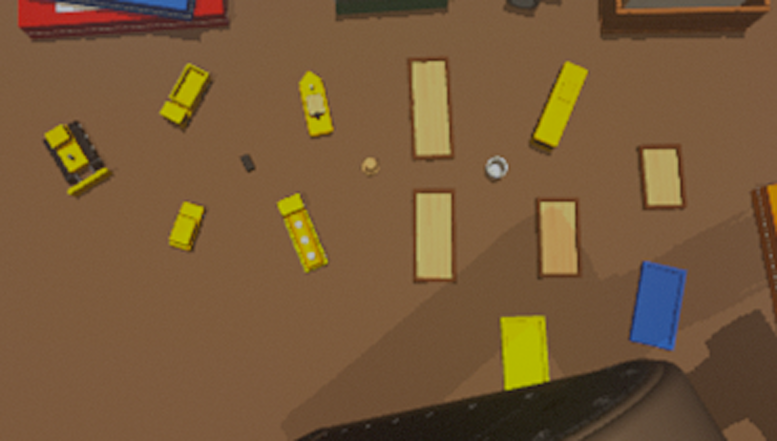

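View pics/scene0.png

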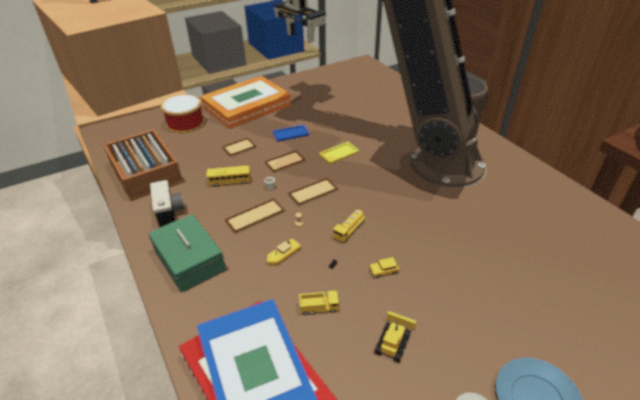

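The top view (crop scale 2.1, offset 150,100) shows these candidates:
- **Vehicles:** car px (239,206), tipper (239,144), tanker (293,209) and coach (415,150). The bulldozer (187,175) and boat (301,150) also stand there and are not to be moved.
- **Trays:** wooden, shortest first: A (464,185), B (417,212), C (355,212), D (354,151). The yellow (398,266) and blue (464,245) trays are look-alikes.

```bash
cat >> h.py <<'E'
def fit(m,c,z,k=None):
    "min-area rectangle of the mask's outline projected on height z: centre, length, width, yaw"
    cs=max(cv2.findContours(m.astype(np.uint8),cv2.RETR_EXTERNAL,cv2.CHAIN_APPROX_NONE)[0],key=cv2.contourArea)
    p=px2w(c,cs[:,0],z,k)[:,:2]
    (x,y),(w,h),a=cv2.minAreaRect((p*1000).astype(np.float32))
    a=np.deg2rad(a)
    if w<h: w,h,a=h,w,a+np.pi/2
    a=(a+np.pi/2)%np.pi-np.pi/2
    return np.array([x,y])/1000,w,h,a
def tri(m):
    "m: dict cam->(uv,k)"
    P=[k[0]@np.c_[k[1],k[2]] for _,k in m]
    X=cv2.triangulatePoints(P[0],P[1],np.array(m[0][0],float).reshape(2,1),np.array(m[1][0],float).reshape(2,1)).ravel()
    return X[:3]/X[3]
cen=lambda m: np.argwhere(m).mean(0)[::-1]
E
python3 - <<'E'
from h import *
ks={c:cal(c) for c in('scene','top')}
for n,z in[('car_center',.02),('tipper_center',.03),('tanker_center',.02),('coach_center',.044),('tray_a',.01)]:
    M={c:[r for r in trace(c,n) if r['conf']>.4] for c in ks}
    for r in M['top']:
        f=fit(r['mask'],'top',z,ks['top']); best=None
        for s in M['scene']:
            X=tri([(cen(r['mask']),ks['top']),(cen(s['mask']),ks['scene'])])
            e=abs(w2px('top',X,ks['top'])[0]-cen(r['mask'])).max()
            if best is None or e<best[0]: best=(e,X)
        print(n,round(r['conf'],2),f[0].round(3),'LW',round(f[1]),round(f[2]),'yaw',round(f[3],3),'tri',best and (best[1].round(3),best[0].round(1)))
E
```

```text
car_center 0.65 [0.442 0.258] LW 66 37 yaw -0.214 tri (array([0.442, 0.261, 0.015]), np.float64(0.5))
tipper_center 0.71 [0.633 0.27 ] LW 89 46 yaw -0.439 tri (array([0.634, 0.273, 0.021]), np.float64(0.5))
tanker_center 0.78 [0.436 0.094] LW 114 39 yaw 0.453 tri (array([0.435, 0.094, 0.015]), np.float64(0.1))
coach_center 0.64 [ 0.626 -0.272] LW 135 43 yaw -0.415 tri (array([ 0.631, -0.275,  0.025]), np.float64(0.0))
tray_a 0.97 [ 0.275 -0.227] LW 100 64 yaw 0.065 tri (array([ 0.273, -0.226,  0.008]), np.float64(0.7))
tray_a 0.77 [ 0.535 -0.43 ] LW 97 65 yaw 0.064 tri (array([ 0.534, -0.429,  0.006]), np.float64(0.6))
tray_a 0.76 [ 0.347 -0.419] LW 114 65 yaw -0.189 tri (array([ 0.353, -0.478, -0.15 ]), np.float64(0.1))
tray_a 0.72 [ 0.442 -0.277] LW 116 70 yaw 0.029 tri (array([ 0.427, -0.249,  0.122]), np.float64(0.0))
tray_a 0.71 [ 0.629 -0.089] LW 156 62 yaw 0.067 tri (array([ 0.631, -0.091,  0.002]), np.float64(0.3))
tray_a 0.56 [ 0.438 -0.097] LW 138 64 yaw 0.01 tri (array([ 0.438, -0.098,  0.003]), np.float64(0.4))
```

```bash
cat >> h.py <<'E'
def plan(x,y,z,yaw,n,frm=None,last=None):
    "rows from the current (or given) pose: the constant world step and turn, in tool axes; yaw mod pi; last = turn rows first"
    s=telemetry.get_state()
    p,a=(np.array(s['eef_pos']),s['ee_rot'][2]) if frm is None else (np.array(frm[:3]),frm[3])
    d=np.array([x,y,z])-p; w=(yaw-a+np.pi/2)%np.pi-np.pi/2
    st=d/n*1000; rows=[]
    for i in range(n):
        b=a+w*i/n
        rows.append([round(st[0]*np.cos(b)+st[1]*np.sin(b),1),round(st[0]*np.sin(b)-st[1]*np.cos(b),1),round(-st[2],1),round(-w/n,3)])
    print('dw',round(w,3),rows)
    return x,y,z,a+w
E
python3 -c "
from h import *
plan(.628,-.272,.2,-.415,20)"
```

```text
dw -0.669 [[np.float64(-27.0), np.float64(12.7), np.float64(1.3), np.float64(0.033)], [np.float64(-26.5), np.float64(13.6), np.float64(1.3), np.float64(0.033)], [np.float64(-26.1), np.float64(14.5), np.float64(1.3), np.float64(0.033)], [np.float64(-25.6), np.float64(15.3), np.float64(1.3), np.float64(0.033)], [np.float64(-25.0), np.float64(16.2), np.float64(1.3), np.float64(0.033)], [np.float64(-24.5), np.float64(17.0), np.float64(1.3), np.float64(0.033)], [np.float64(-23.9), np.float64(17.8), np.float64(1.3), np.float64(0.033)], [np.float64(-23.3), np.float64(18.6), np.float64(1.3), np.float64(0.033)], [np.float64(-22.7), np.float64(19.4), np.float64(1.3), np.float64(0.033)], [np.float64(-22.0), np.float64(20.1), np.float64(1.3), np.float64(0.033)], [np.float64(-21.3), np.float64(20.9), np.float64(1.3), np.float64(0.033)], [np.float64(-20.6), np.float64(21.6), np.float64(1.3), np.float64(0.033)], [np.float64(-19.9), np.float64(22.2), np.float64(1.3), np.float64(0.033)], [np.float64(-19.1), np.float64(22.9), np.float64(1.3), np.float64(0.033)], [np.float64(-18.3), np.float64(23.5), np.float64(1.3), np.float64(0.033)], [np.float64(-17.5), np.float64(24.1), np.float64(1.3), np.float64(0.033)], [np.float64(-16.7), np.float64(24.7), np.float64(1.3), np.float64(0.033)], [np.float64(-15.9), np.float64(25.2), np.float64(1.3), np.float64(0.033)], [np.float64(-15.0), np.float64(25.7), np.float64(1.3), np.float64(0.033)], [np.float64(-14.2), np.float64(26.2), np.float64(1.3), np.float64(0.033)]]
```

Request:
{"name": "servo_tool", "arguments": {
  "series": [
    [[-30,14,2,0],[-39,18,2,0],[-39,18,2,0],[-39,18,2,0],[-39,18,2,0],[-39,18,2,0],[-39,18,2,0],[-39,18,2,0],[-39,18,2,0],[-39,18,2,0]]
  ],
  "claw": -1
}}

```text
t: 2.13
eef_pos: [0.4862, -0.3933, 0.2074]
ee_rot: [-3.141, 0.0, -2.888]
force: [1.2, -1.3, 0.5]
width: 0.0875
gripper_force: 0.0
```

Request:
{"name": "servo_tool", "arguments": {
  "series": [
    [[-39,18,2,0],[-39,18,2,0],[-39,18,2,0],[-39,18,2,0],[0,0,0,0.111],[0,0,0,0.111],[0,0,0,0.111],[0,0,0,0.111],[0,0,0,0.111],[0,0,0,0.111]]
  ]
}}

```text
t: 2.97
eef_pos: [0.6137, -0.2893, 0.1993]
ee_rot: [-3.142, -0.0, 2.724]
force: [0.2, -0.6, -0.2]
width: 0.0876
gripper_force: 0.0
```

```bash
cat >> h.py <<'E'
def go(x,y,z,yaw):
    "total shift to the target in the present tool axes (mm), and the turn"
    s=telemetry.get_state();p=np.array(s['eef_pos']);a=s['ee_rot'][2]
    d=(np.array([x,y,z])-p)*1000; w=(yaw-a+np.pi/2)%np.pi-np.pi/2
    print('shift x %.1f y %.1f z %.1f  turn %.3f'%(d[0]*np.cos(a)+d[1]*np.sin(a),d[0]*np.sin(a)-d[1]*np.cos(a),-d[2],-w),'| pos',p.round(4),'yaw',round(a,4),'t',s['t'],'F',np.round(s['force'],1),'w',round(s['width'],4))
def look(fn,names,z):
    k=cal('wrist');grab('wrist',fn)
    for n,zz in zip(names,z):
        for r in trace('wrist',n):
            if r['conf']<.4: continue
            f=fit(r['mask'],'wrist',zz,k); ys,xs=np.nonzero(r['mask'])
            print(n,round(r['conf'],2),f[0].round(4),'LW',round(f[1]),round(f[2]),'yaw',round(f[3],3),'px',xs.min(),xs.max(),ys.min(),ys.max())
E
python3 - <<'E'
from h import *
go(.628,-.272,.2,-.415)
K,R,t=cal('wrist');print((-R.T@t).round(3),K[0,0],R[2].round(2))
look('w0.png',['coach_center','tray_a'],[.044,.01])
go(.628,-.272,.2,-.415)
E
```

```text
shift x -6.1 y 21.7 z -0.7  turn -0.002 | pos [ 0.6137 -0.2893  0.1993] yaw 2.7241 t 2.9667 F [ 0.2 -0.6 -0.2] w 0.0876
[ 0.539 -0.255  0.357] 320.59976508242676 [ 0.28 -0.12 -0.95]
coach_center 0.58 [ 0.6296 -0.2722] LW 128 36 yaw -0.38 px 319 356 128 249
tray_a 0.97 [ 0.3844 -0.4224] LW 67 48 yaw 1.366 px 51 135 0 52
tray_a 0.91 [ 0.6295 -0.0883] LW 158 66 yaw 0.073 px 443 548 27 190
tray_a 0.7 [ 0.5354 -0.4264] LW 98 68 yaw 0.07 px 123 220 109 211
tray_a 0.66 [ 0.4594 -0.2752] LW 83 63 yaw 0.009 px 217 310 0 83
tray_a 0.48 [ 0.507  -0.1176] LW 27 10 yaw 1.154 px 422 451 0 12
shift x -6.2 y 21.7 z -0.6  turn 0.006 | pos [ 0.6136 -0.2895  0.1994] yaw 2.7323 t 3.1167 F [ 0.1 -0.2 -0.3] w 0.0876
```

View pics/w0.png

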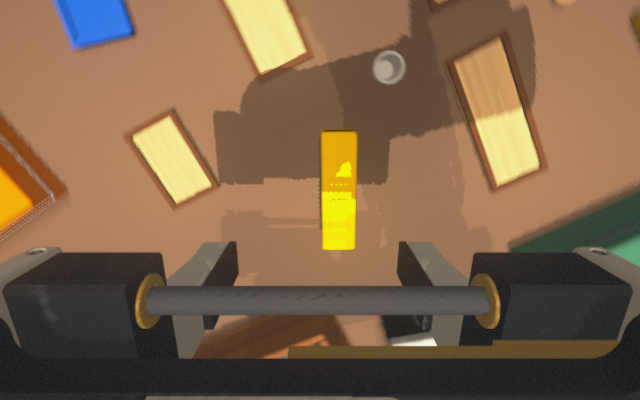

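The wrist view shows the coach at px (339,190), tray D at (496,110), tray A at (172,158) and part of tray B at (265,35). The coach measures 128x36 at z = 0.044, which confirms it and its height.

Request:
{"name": "servo_tool", "arguments": {
  "series": [
    [[-8,22,0,-0.02],[0,0,20,0],[0,0,25,0],[0,0,25,0],[0,0,25,0],[0,0,20,0],[0,0,5,0],[0,0,0,0],[0,0,0,0],[0,0,0,0]]
  ]
}}

```text
t: 3.95
eef_pos: [0.6309, -0.2728, 0.0812]
ee_rot: [3.141, 0.003, 2.751]
force: [-0.4, -1.0, 0.7]
width: 0.0878
gripper_force: 0.0
```

Run:
```python
from h import *
go(.6296,-.2722,.008,-.39)
look('w1.png',['coach_center'],[.044])
```

```text
shift x 1.4 y 0.1 z 73.2  turn -0.001 | pos [ 0.6309 -0.2728  0.0812] yaw 2.7507 t 3.95 F [-0.4 -1.   0.7] w 0.0878
coach_center 0.82 [ 0.6196 -0.2673] LW 107 36 yaw -0.391 px 288 346 128 285
```

Request:
{"name": "servo_tool", "arguments": {
  "series": [
    [[1,0,15,0],[0,0,20,0],[0,0,15,0],[0,0,10,0],[0,0,8,0],[0,0,5,0],[0,0,0,0],[0,0,0,0],[0,0,0,0],[0,0,0,0]]
  ]
}}

```text
t: 4.88
eef_pos: [0.6294, -0.2722, 0.0073]
ee_rot: [3.141, 0.001, 2.75]
force: [0.6, -0.2, 0.3]
width: 0.0875
gripper_force: 0.0
```

Request:
{"name": "servo_tool", "arguments": {
  "series": [
    [[0,0,0,0],[0,0,0,0],[0,0,0,0],[0,0,0,0],[0,0,0,0],[0,0,0,0],[0,0,0,0],[0,0,0,0],[0,0,0,0],[0,0,0,0]]
  ],
  "claw": 1,
  "grip_force": 25
}}

```text
t: 5.72
eef_pos: [0.6288, -0.2721, 0.0063]
ee_rot: [-3.142, -0.0, 2.749]
force: [-0.1, -0.2, 0.1]
width: 0.036
gripper_force: 25.0
```

Run:
```python
from h import *
go(.6295,-.0883,.06,.07)
```

```text
shift x 69.6 y 170.1 z -53.7  turn -0.462 | pos [ 0.6288 -0.2721  0.0063] yaw 2.7494 t 5.7167 F [-0.1 -0.2  0.1] w 0.036
```

Request:
{"name": "servo_tool", "arguments": {
  "series": [
    [[0,0,-10,0],[0,0,-22,0],[0,0,-22,0],[5,12,0,0],[10,24,0,0],[12,30,0,0],[13,31,0,0],[13,31,0,0],[11,26,0,0],[6,16,0,0]]
  ]
}}

```text
t: 6.55
eef_pos: [0.6289, -0.0853, 0.0609]
ee_rot: [3.141, 0.0, 2.751]
force: [1.7, 0.0, -1.3]
width: 0.036
gripper_force: 25.0
```

Request:
{"name": "servo_tool", "arguments": {
  "series": [
    [[0,0,0,-0.05],[0,0,0,-0.08],[0,0,0,-0.08],[0,0,0,-0.08],[0,0,0,-0.08],[0,0,0,-0.06],[0,0,0,-0.032],[0,0,0,0],[0,0,0,0],[0,0,0,0]]
  ]
}}

```text
t: 7.38
eef_pos: [0.6291, -0.0882, 0.0606]
ee_rot: [3.142, 0.0, -3.073]
force: [0.3, -0.6, -1.7]
width: 0.0362
gripper_force: 25.0
```

Run:
```python
from h import *
look('w2.png',['tray_a','coach_center'],[.01,.098])
go(.6295,-.0883,.0125,.07)
```

```text
tray_a 0.9 [ 0.5695 -0.091 ] LW 62 37 yaw -1.518 px 269 368 107 240
tray_a 0.59 [ 0.5019 -0.0934] LW 63 17 yaw -1.502 px 268 377 0 34
coach_center 0.74 [ 0.5939 -0.0897] LW 60 35 yaw 0.069 px 272 363 147 346
shift x -0.4 y -0.1 z 47.9  turn -0.001 | pos [ 0.6291 -0.0882  0.0604] yaw -3.0724 t 7.5333 F [ 0.5 -0.4 -0.8] w 0.0358
```

View pics/w2.png

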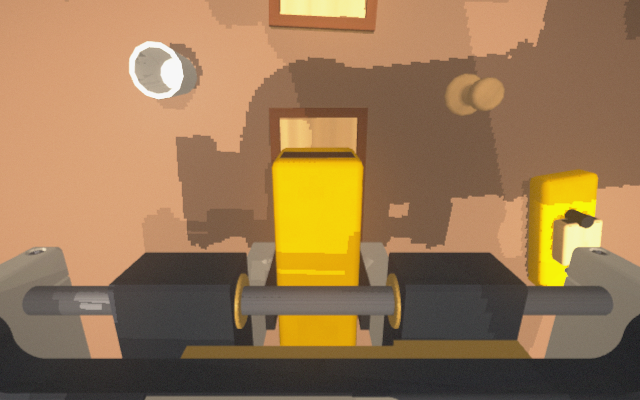

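The coach (px 318,220) hangs lined up over tray D, whose near rim is at (318,112). The boat at (565,230) is clear.

Request:
{"name": "servo_tool", "arguments": {
  "series": [
    [[0,0,10,0],[0,0,15,0],[0,0,10,0],[0,0,6,0],[0,0,4,0],[0,0,3,0],[0,0,0,0],[0,0,0,0],[0,0,0,0],[0,0,0,0]]
  ]
}}

```text
t: 8.37
eef_pos: [0.6293, -0.0882, 0.0126]
ee_rot: [3.142, 0.001, -3.072]
force: [0.1, 0.2, -1.3]
width: 0.0356
gripper_force: 25.0
```

Request:
{"name": "servo_tool", "arguments": {
  "series": [
    [[0,0,0,0],[0,0,0,0],[0,0,0,0],[0,0,0,0],[0,0,0,0],[0,0,0,0],[0,0,0,0],[0,0,0,0],[0,0,0,0],[0,0,0,0]]
  ],
  "claw": -0.2
}}

```text
t: 9.2
eef_pos: [0.6291, -0.0883, 0.0124]
ee_rot: [3.142, 0.0, -3.072]
force: [0.2, -0.3, 0.1]
width: 0.0525
gripper_force: 0.0
```

Run:
```python
from h import *
go(.436,.094,.2,.453)
```

```text
shift x 179.9 y 195.3 z -187.6  turn -0.383 | pos [ 0.6291 -0.0883  0.0124] yaw -3.0718 t 9.2 F [ 0.2 -0.3  0.1] w 0.0525
```

Request:
{"name": "servo_tool", "arguments": {
  "series": [
    [[0,0,-15,0],[0,0,-30,0],[0,0,-36,0],[0,0,-36,0],[0,0,-36,0],[0,0,-35,0],[10,11,0,0],[25,27,0,0],[29,30,0,0],[29,30,0,0]]
  ],
  "claw": -1
}}

```text
t: 10.03
eef_pos: [0.5284, 0.0033, 0.2001]
ee_rot: [3.141, -0.0, -3.073]
force: [0.4, 2.0, 0.7]
width: 0.0876
gripper_force: 0.0
```

Request:
{"name": "servo_tool", "arguments": {
  "series": [
    [[29,30,0,0],[29,30,0,0],[20,25,0,0],[9,12,0,0],[0,0,0,-0.08],[0,0,0,-0.11],[0,0,0,-0.11],[0,0,0,-0.083],[0,0,0,0],[0,0,0,0]]
  ]
}}

```text
t: 10.87
eef_pos: [0.436, 0.0935, 0.2004]
ee_rot: [3.142, 0.0, -2.691]
force: [-0.2, 1.4, -0.3]
width: 0.0879
gripper_force: 0.0
```

Run:
```python
from h import *
look('w3.png',['tanker_center','tray_a','car_center','coach_center'],[.019,.01,.02,.05])
go(.436,.094,.08,.453)
```

```text
tanker_center 0.6 [0.4378 0.0973] LW 115 35 yaw 0.437 px 303 336 127 230
tray_a 0.86 [ 0.4392 -0.0927] LW 137 66 yaw 0.027 px 109 204 22 172
tray_a 0.7 [ 0.4507 -0.2382] LW 89 16 yaw 0.16 px 0 17 0 90
tray_a 0.63 [ 0.5832 -0.0876] LW 73 65 yaw 0.072 px 94 156 186 252
car_center 0.88 [0.4336 0.2638] LW 53 49 yaw -0.303 px 420 476 214 261
shift x -0.1 y 0.5 z 120.4  turn -0.002 | pos [0.4361 0.0935 0.2004] yaw -2.6902 t 11.1167 F [0.3 0.6 0. ] w 0.0875
```

View pics/w3.png

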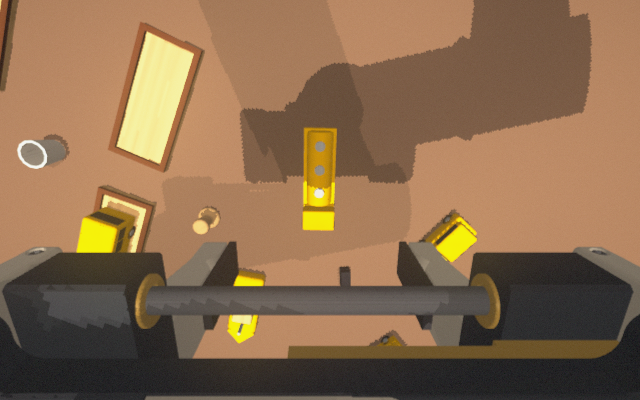

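The tanker (three caps) is at px (320,180), tray C at (155,97) and the car at (450,238). The coach stands in tray D at (108,230). Next I grasp the tanker.

Request:
{"name": "servo_tool", "arguments": {
  "series": [
    [[0,0,20,0],[0,0,35,0],[0,0,35,0],[0,0,35,0],[0,0,30,0],[0,0,20,0],[0,0,10,0],[0,0,6,0],[0,0,0,0],[0,0,0,0]]
  ]
}}

```text
t: 11.95
eef_pos: [0.4364, 0.0937, 0.0096]
ee_rot: [-3.141, 0.0, -2.689]
force: [0.0, -0.2, 1.0]
width: 0.0875
gripper_force: 0.0
```

Run:
```python
from h import *
go(.435,.0945,.0065,.445)
```

```text
shift x 0.9 y 1.4 z 3.1  turn 0.008 | pos [0.4364 0.0937 0.0096] yaw -2.689 t 11.95 F [ 0.  -0.2  1. ] w 0.0875
```

Request:
{"name": "servo_tool", "arguments": {
  "series": [
    [[1,1,3,0],[0,0,0,0],[0,0,0,0],[0,0,0,0],[0,0,0,0],[0,0,0,0],[0,0,0,0],[0,0,0,0],[0,0,0,0],[0,0,0,0]]
  ],
  "claw": 1
}}

```text
t: 12.78
eef_pos: [0.4348, 0.094, 0.0064]
ee_rot: [-3.142, -0.0, -2.689]
force: [-0.5, -0.6, 0.7]
width: 0.0338
gripper_force: 24.9
```

Run:
```python
from h import *
go(.4388,-.094,.06,.025)
```

```text
shift x 78.7 y -170.8 z -53.6  turn 0.428 | pos [0.4348 0.094  0.0064] yaw -2.6887 t 12.7833 F [-0.5 -0.6  0.7] w 0.0338
```

Request:
{"name": "servo_tool", "arguments": {
  "series": [
    [[0,0,-10,0],[0,0,-22,0],[0,0,-22,0],[5,-12,0,0],[12,-25,0,0],[14,-31,0,0],[14,-31,0,0],[14,-31,0,0],[12,-26,0,0],[7,-15,0,0]]
  ]
}}

```text
t: 13.62
eef_pos: [0.4387, -0.0962, 0.0602]
ee_rot: [3.141, -0.001, -2.69]
force: [0.2, 0.4, -1.2]
width: 0.0339
gripper_force: 24.9
```

Request:
{"name": "servo_tool", "arguments": {
  "series": [
    [[0,0,0,0.04],[0,0,0,0.08],[0,0,0,0.08],[0,0,0,0.08],[0,0,0,0.08],[0,0,0,0.048],[0,0,0,0.02],[0,0,0,0],[0,0,0,0],[0,0,0,0]]
  ]
}}

```text
t: 14.45
eef_pos: [0.4394, -0.0939, 0.0603]
ee_rot: [3.142, -0.0, -3.116]
force: [0.0, 0.6, -0.9]
width: 0.0341
gripper_force: 24.9
```

Run:
```python
from h import *
look('w4.png',['tray_a','tanker_center'],[.01,.085])
go(.4388,-.094,.0125,.025)
```

```text
tray_a 0.79 [ 0.4381 -0.2723] LW 111 69 yaw 0.03 px 0 120 133 285
tray_a 0.72 [ 0.4119 -0.0954] LW 84 63 yaw 0.024 px 266 363 120 242
tanker_center 0.68 [ 0.4118 -0.0935] LW 60 32 yaw 0.006 px 283 355 161 345
shift x 0.6 y -0.1 z 47.9  turn 0.000 | pos [ 0.4394 -0.0938  0.0604] yaw -3.1162 t 14.6 F [-0.1  1.  -2. ] w 0.0334
```

View pics/w4.png

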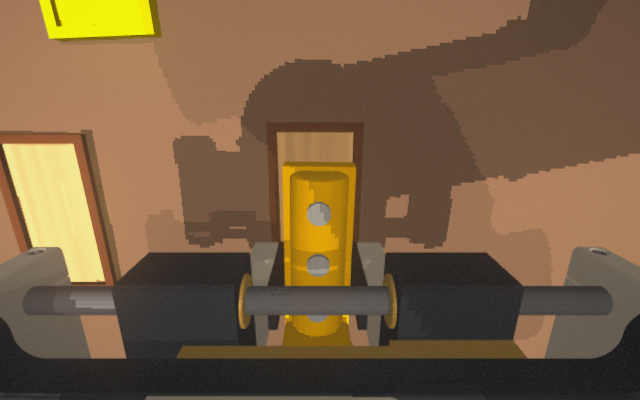

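The tanker (px 318,245) is lined up over tray C, whose near rim is at (315,127). Lowering it now.

Request:
{"name": "servo_tool", "arguments": {
  "series": [
    [[0,1,10,0],[0,0,15,0],[0,0,10,0],[0,0,6,0],[0,0,4,0],[0,0,3,0],[0,0,0,0],[0,0,0,0],[0,0,0,0],[0,0,0,0]]
  ]
}}

```text
t: 15.43
eef_pos: [0.4397, -0.0928, 0.0126]
ee_rot: [3.141, 0.001, -3.117]
force: [-0.4, 0.2, -0.5]
width: 0.0336
gripper_force: 24.9
```

Request:
{"name": "servo_tool", "arguments": {
  "series": [
    [[0,0,0,0],[0,0,0,0],[0,0,0,0],[0,0,0,0],[0,0,0,0],[0,0,0,0],[0,0,0,0],[0,0,0,0],[0,0,0,0],[0,0,0,0]]
  ],
  "claw": -0.2
}}

```text
t: 16.27
eef_pos: [0.4394, -0.0929, 0.0124]
ee_rot: [-3.142, -0.0, -3.117]
force: [1.1, 0.2, -0.5]
width: 0.0528
gripper_force: 0.0
```

Run:
```python
from h import *
go(.442,.258,.2,-.214)
```

```text
shift x -11.3 y 350.7 z -187.6  turn 0.239 | pos [ 0.4394 -0.0929  0.0124] yaw -3.1168 t 16.2667 F [ 1.1  0.2 -0.5] w 0.0528
```

Request:
{"name": "servo_tool", "arguments": {
  "series": [
    [[0,0,-15,0],[0,0,-30,0],[0,0,-36,0],[0,0,-36,0],[0,0,-36,0],[0,0,-35,0],[0,12,0,0],[0,25,0,0],[0,35,0,0],[0,35,0,0]]
  ],
  "claw": -1
}}

```text
t: 17.1
eef_pos: [0.4364, 0.0148, 0.2007]
ee_rot: [3.141, 0.001, -3.119]
force: [0.3, 0.6, 0.7]
width: 0.0877
gripper_force: 0.0
```

Request:
{"name": "servo_tool", "arguments": {
  "series": [
    [[0,35,0,0],[0,35,0,0],[0,35,0,0],[0,35,0,0],[0,35,0,0],[-4,35,0,0],[-4,22,0,0],[-3,11,0,0.08],[0,0,0,0.1],[0,0,0,0.06]]
  ]
}}

```text
t: 17.93
eef_pos: [0.4415, 0.2582, 0.1998]
ee_rot: [-3.141, -0.001, 2.922]
force: [-0.7, -1.0, 0.5]
width: 0.0875
gripper_force: 0.0
```

Run:
```python
from h import *
look('w5.png',['car_center','tipper_center'],[.025,.03])
go(.442,.258,.0065,-.214)
```

```text
car_center 0.75 [0.4387 0.2634] LW 66 33 yaw -0.255 px 305 337 146 206
tipper_center 0.68 [0.6367 0.2723] LW 48 46 yaw 1.292 px 342 384 315 345
shift x -0.3 y 0.8 z 193.7  turn 0.001 | pos [0.4416 0.2572 0.2002] yaw 2.9283 t 18.0833 F [-0.2 -0.5  0. ] w 0.0875
```

View pics/w5.png

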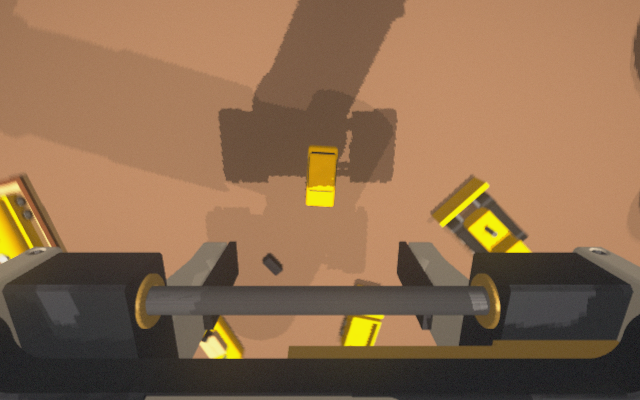

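The car is at px (321,176). The tipper shows at (363,330), and the bulldozer at (480,225) is clear of the fingers.

Request:
{"name": "servo_tool", "arguments": {
  "series": [
    [[2,3,20,0.03],[0,0,35,0],[0,0,35,0],[0,0,35,0],[0,0,30,0],[0,0,20,0],[0,0,11,0],[0,0,7,0],[0,0,0,0],[0,0,0,0]]
  ]
}}

```text
t: 18.92
eef_pos: [0.4407, 0.2607, 0.0077]
ee_rot: [3.142, 0.0, 2.897]
force: [-0.2, 0.5, -0.4]
width: 0.0875
gripper_force: 0.0
```

Run:
```python
from h import *
go(.44,.2605,.0065,-.245)
```

```text
shift x 0.6 y -0.4 z 1.2  turn 0.001 | pos [0.4407 0.2607 0.0077] yaw 2.8974 t 18.9167 F [-0.2  0.5 -0.4] w 0.0875
```

Request:
{"name": "servo_tool", "arguments": {
  "series": [
    [[0,0,1,0],[0,0,0,0],[0,0,0,0],[0,0,0,0],[0,0,0,0],[0,0,0,0],[0,0,0,0],[0,0,0,0],[0,0,0,0],[0,0,0,0]]
  ],
  "claw": 1
}}

```text
t: 19.75
eef_pos: [0.4405, 0.2607, 0.0064]
ee_rot: [3.141, 0.0, 2.896]
force: [0.3, -0.8, 0.3]
width: 0.0316
gripper_force: 25.0
```

Run:
```python
from h import *
go(.535,-.428,.12,.067)
```

```text
shift x -258.8 y -645.2 z -113.6  turn -0.312 | pos [0.4405 0.2607 0.0064] yaw 2.8965 t 19.75 F [ 0.3 -0.8  0.3] w 0.0316
```

Request:
{"name": "servo_tool", "arguments": {
  "series": [
    [[0,0,-10,0],[0,0,-22,0],[0,0,-30,0],[0,0,-30,0],[0,0,-22,0],[-5,-12,0,0],[-10,-24,0,0],[-14,-34,0,0],[-14,-34,0,0],[-14,-34,0,0]]
  ]
}}

```text
t: 20.58
eef_pos: [0.4617, 0.1113, 0.1207]
ee_rot: [3.141, -0.0, 2.897]
force: [1.8, 1.0, -0.7]
width: 0.0316
gripper_force: 25.0
```

Request:
{"name": "servo_tool", "arguments": {
  "series": [
    [[-14,-34,0,0],[-14,-34,0,0],[-14,-34,0,0],[-14,-34,0,0],[-14,-34,0,0],[-14,-34,0,0],[-13,-34,0,0],[-13,-34,0,0],[-13,-34,0,0],[-13,-34,0,0]]
  ]
}}

```text
t: 21.42
eef_pos: [0.511, -0.2519, 0.1207]
ee_rot: [3.141, -0.0, 2.896]
force: [0.2, 0.1, -0.7]
width: 0.0322
gripper_force: 25.0
```

Request:
{"name": "servo_tool", "arguments": {
  "series": [
    [[-14,-34,0,0],[-13,-34,0,0],[-13,-34,0,0],[-12,-30,0,0],[-9,-22,0,0],[-5,-13,0,0],[0,0,0,-0.05],[0,0,0,-0.1],[0,0,0,-0.1],[0,0,0,-0.062]]
  ]
}}

```text
t: 22.25
eef_pos: [0.5346, -0.4276, 0.1203]
ee_rot: [3.141, -0.001, -3.07]
force: [0.1, -0.2, 0.4]
width: 0.0316
gripper_force: 25.0
```

Run:
```python
from h import *
go(.535,-.428,.12,.067)
look('w6.png',['tray_a','car_center'],[.01,.14])
go(.535,-.428,.0125,.067)
```

```text
shift x -0.4 y -0.5 z 0.3  turn 0.005 | pos [ 0.5346 -0.4276  0.1203] yaw -3.0695 t 22.25 F [ 0.1 -0.2  0.4] w 0.0316
tray_a 0.91 [ 0.5307 -0.4288] LW 89 62 yaw 0.066 px 279 352 142 240
tray_a 0.71 [ 0.3902 -0.4256] LW 63 33 yaw 1.373 px 287 380 0 46
tray_a 0.65 [ 0.4413 -0.2778] LW 116 67 yaw 0.029 px 460 571 17 172
tray_a 0.48 [ 0.5663 -0.13  ] LW 31 8 yaw 0.367 px 630 639 237 266
car_center 0.57 [ 0.5182 -0.4277] LW 45 30 yaw 0.072 px 286 351 200 323
shift x -0.1 y -0.5 z 107.9  turn -0.002 | pos [ 0.5348 -0.4275  0.1204] yaw -3.0764 t 22.4 F [ 0.1  0.3 -1. ] w 0.0319
```

View pics/w6.png

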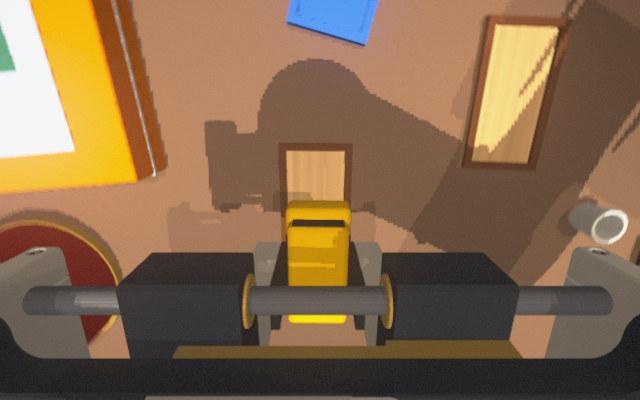

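Run:
```python
from h import *
for z in(0,.05,.08,.1): print(z,px2w('wrist',[[118,285],[155,180]],z).round(3).tolist())
```

```text
0 [[0.641, -0.618, 0.0], [0.531, -0.572, 0.0]]
0.05 [[0.608, -0.585, 0.05], [0.517, -0.547, 0.05]]
0.08 [[0.587, -0.565, 0.08], [0.509, -0.532, 0.08]]
0.1 [[0.574, -0.551, 0.1], [0.503, -0.522, 0.1]]
```

The car (px 318,260) is lined up over tray A (near rim at 315,147). The red jar and the book on the left are clear of the gripper body. Lowering.

Request:
{"name": "servo_tool", "arguments": {
  "series": [
    [[0,0,15,0],[0,0,28,0],[0,0,28,0],[0,0,18,0],[0,0,10,0],[0,0,5,0],[0,0,3,0],[0,0,1,0],[0,0,0,0],[0,0,0,0]]
  ]
}}

```text
t: 23.23
eef_pos: [0.5358, -0.4283, 0.0137]
ee_rot: [-3.141, 0.002, -3.075]
force: [0.1, -0.6, -0.5]
width: 0.0315
gripper_force: 25.0
```

Request:
{"name": "servo_tool", "arguments": {
  "series": [
    [[0,0,0,0],[0,0,0,0],[0,0,0,0],[0,0,0,0],[0,0,0,0],[0,0,0,0],[0,0,0,0],[0,0,0,0],[0,0,0,0],[0,0,0,0]]
  ],
  "claw": -0.2
}}

```text
t: 24.07
eef_pos: [0.5351, -0.4279, 0.0123]
ee_rot: [3.142, -0.0, -3.075]
force: [-0.1, -0.1, 0.2]
width: 0.0525
gripper_force: 0.0
```

Run:
```python
from h import *
go(.633,.271,.2,-.439)
```

```text
shift x -144.4 y 690.8 z -187.7  turn 0.506 | pos [ 0.5351 -0.4279  0.0123] yaw -3.0748 t 24.0667 F [-0.1 -0.1  0.2] w 0.0525
```

Request:
{"name": "servo_tool", "arguments": {
  "series": [
    [[0,0,-15,0],[0,0,-30,0],[0,0,-36,0],[0,0,-36,0],[0,0,-36,0],[0,0,-35,0],[-2,12,0,0],[-5,25,0,0],[-7,35,0,0],[-7,35,0,0]]
  ],
  "claw": -1
}}

```text
t: 24.9
eef_pos: [0.5486, -0.319, 0.2001]
ee_rot: [3.142, 0.0, -3.077]
force: [1.3, 1.4, -0.1]
width: 0.0876
gripper_force: 0.0
```

Request:
{"name": "servo_tool", "arguments": {
  "series": [
    [[-7,35,0,0],[-7,35,0,0],[-7,35,0,0],[-7,35,0,0],[-7,35,0,0],[-7,35,0,0],[-7,35,0,0],[-7,35,0,0],[-7,35,0,0],[-7,35,0,0]]
  ]
}}

```text
t: 25.73
eef_pos: [0.5952, 0.036, 0.2004]
ee_rot: [3.141, 0.0, -3.075]
force: [0.1, -0.0, 0.3]
width: 0.0874
gripper_force: 0.0
```

Request:
{"name": "servo_tool", "arguments": {
  "series": [
    [[-8,35,0,0],[-8,35,0,0],[-8,35,0,0],[-8,35,0,0],[-8,35,0,0],[-7,30,0,0],[-4,19,0,0],[-2,10,0,0],[0,0,0,0.08],[0,0,0,0.1]]
  ]
}}

```text
t: 26.57
eef_pos: [0.6324, 0.2714, 0.1998]
ee_rot: [-3.141, -0.001, 3.026]
force: [0.0, -0.1, -0.6]
width: 0.0875
gripper_force: 0.0
```

Request:
{"name": "servo_tool", "arguments": {
  "series": [
    [[0,0,0,0.1],[0,0,0,0.1],[0,0,0,0.08],[0,0,0,0.046],[0,0,0,0],[0,0,0,0],[0,0,0,0],[0,0,0,0],[0,0,0,0],[0,0,0,0]]
  ]
}}

```text
t: 27.4
eef_pos: [0.6327, 0.2711, 0.2003]
ee_rot: [-3.142, -0.0, 2.703]
force: [0.1, -0.1, 0.5]
width: 0.0876
gripper_force: 0.0
```

Run:
```python
from h import *
look('w7.png',['tipper_center'],[.03])
go(.633,.271,.0065,-.439)
```

```text
shift x -0.3 y 0.0 z 193.9  turn 0.000 | pos [0.6327 0.2711 0.2004] yaw 2.7027 t 27.5 F [0.2 0.6 0.2] w 0.0877
```

View pics/w7.png

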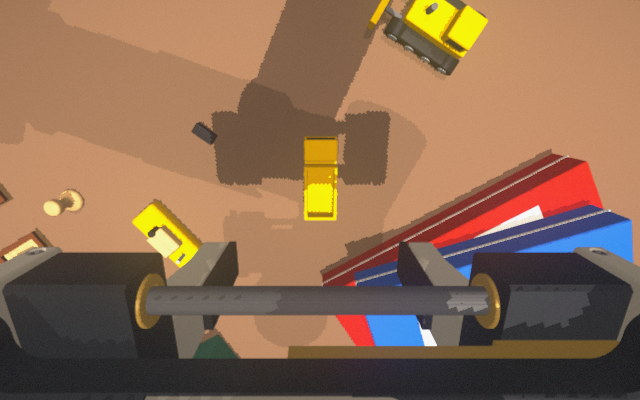

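Run:
```python
from h import *
im=grab('wrist');m=cv2.inRange(cv2.cvtColor(im,cv2.COLOR_RGB2HSV),(18,150,90),(35,255,255));m[:,:290]=0;m[:,350:]=0;m[:125]=0;m[232:]=0
for z in(.02,.036):
    f=fit(m,'wrist',z);print(z,f[0].round(4),f[1:])
s=telemetry.get_state();p=np.array(s['eef_pos'][:2]);a=s['ee_rot'][2]
for z in(0,.02,.04,.06,.08):
    q=px2w('wrist',[[322,272],[400,233],[450,208],[550,155],[358,275],[200,262],[135,207]],z)[:,:2]-p
    print(z,np.c_[q@[np.cos(a),np.sin(a)],q@[np.sin(a),-np.cos(a)]].round(3).tolist())
```

```text
0.02 [0.635  0.2746] (93.8557357788086, 37.38013458251953, np.float64(-0.45181206999272217))
0.036 [0.6313 0.2761] (89.41771697998047, 35.61257553100586, np.float64(-0.4518122031507765))
0 [[-0.125, 0.007], [-0.072, 0.101], [-0.04, 0.158], [0.023, 0.262], [-0.129, 0.052], [-0.111, -0.145], [-0.039, -0.214]]
0.02 [[-0.114, 0.007], [-0.063, 0.095], [-0.033, 0.149], [0.026, 0.247], [-0.118, 0.05], [-0.1, -0.137], [-0.032, -0.202]]
0.04 [[-0.102, 0.006], [-0.055, 0.09], [-0.026, 0.14], [0.03, 0.233], [-0.106, 0.047], [-0.09, -0.129], [-0.025, -0.19]]
0.06 [[-0.09, 0.006], [-0.046, 0.084], [-0.019, 0.131], [0.033, 0.218], [-0.094, 0.044], [-0.079, -0.121], [-0.018, -0.178]]
0.08 [[-0.079, 0.006], [-0.037, 0.079], [-0.012, 0.123], [0.036, 0.204], [-0.082, 0.041], [-0.068, -0.113], [-0.012, -0.166]]
```

The tipper (cab, open body behind) is at px (321,178). The bulldozer is at (430,35), the boat at (165,235), and the low book stack on the right at (470,220) lies outside the finger line.

Request:
{"name": "servo_tool", "arguments": {
  "series": [
    [[3,3,20,0.01],[0,0,30,0],[0,0,35,0],[0,0,35,0],[0,0,25,0],[0,0,15,0],[0,0,8,0],[0,0,4,0],[0,0,0,0],[0,0,0,0]]
  ]
}}

```text
t: 28.38
eef_pos: [0.6319, 0.2756, 0.0295]
ee_rot: [3.14, 0.001, 2.693]
force: [-0.6, 0.0, 0.1]
width: 0.0875
gripper_force: 0.0
```

Run:
```python
from h import *
grab('wrist')
go(.632,.275,.0065,-.45)
im=grab('scene');cv2.imwrite('pics/s1.png',cv2.resize(im[180:400,180:460,::-1],None,fx=2.8,fy=2.7))
```

```text
shift x -0.3 y -0.7 z 23.4  turn 0.001 | pos [0.632  0.2757 0.0299] yaw 2.6927 t 28.4333 F [-0.5 -0.4 -0.1] w 0.0877
```

View pics/s1.png

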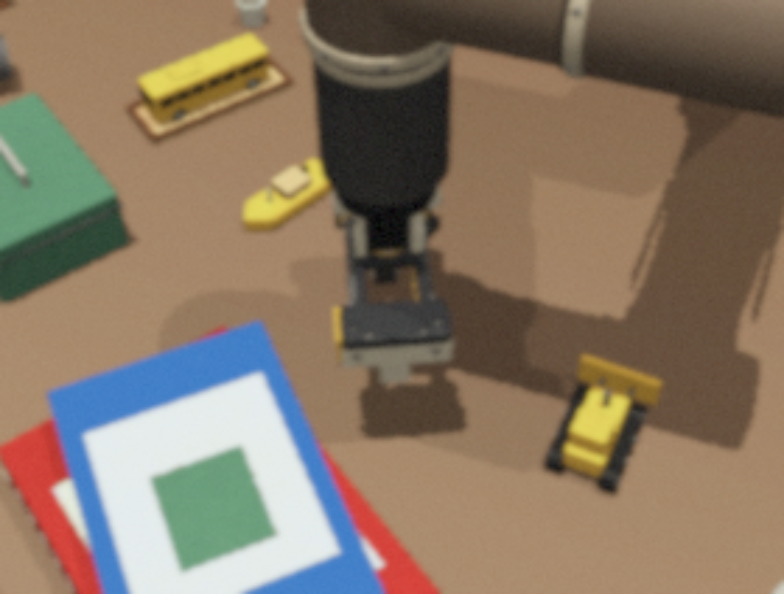

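The gripper at px (395,330) is clear of the low books (250,450), the boat (285,195) and the bulldozer (605,420). The coach sits upright in tray D at (210,85).

Request:
{"name": "servo_tool", "arguments": {
  "series": [
    [[0,0,8,0],[0,0,8,0],[0,0,5,0],[0,0,2,0],[0,0,0,0],[0,0,0,0],[0,0,0,0],[0,0,0,0],[0,0,0,0],[0,0,0,0]]
  ]
}}

```text
t: 29.32
eef_pos: [0.6313, 0.2752, 0.0056]
ee_rot: [3.141, 0.0, 2.692]
force: [0.7, -0.3, -0.4]
width: 0.0875
gripper_force: 0.0
```

Request:
{"name": "servo_tool", "arguments": {
  "series": [
    [[0,0,0,0],[0,0,0,0],[0,0,0,0],[0,0,0,0],[0,0,0,0],[0,0,0,0],[0,0,0,0],[0,0,0,0],[0,0,0,0],[0,0,0,0]]
  ],
  "claw": 1
}}

```text
t: 30.15
eef_pos: [0.6312, 0.2751, 0.0054]
ee_rot: [3.142, 0.0, 2.692]
force: [-0.1, 0.1, 0.1]
width: 0.0335
gripper_force: 25.0
```

Run:
```python
from h import *
go(.441,-.278,.12,.029)
```

```text
shift x -68.8 y -580.9 z -114.6  turn -0.478 | pos [0.6312 0.2751 0.0054] yaw 2.6924 t 30.15 F [-0.1  0.1  0.1] w 0.0335
```

Request:
{"name": "servo_tool", "arguments": {
  "series": [
    [[0,0,-10,0],[0,0,-22,0],[0,0,-31,0],[0,0,-30,0],[0,0,-22,0],[-1,-12,0,0],[-3,-24,0,0],[-4,-34,0,0],[-4,-34,0,0],[-4,-34,0,0]]
  ]
}}

```text
t: 30.98
eef_pos: [0.5846, 0.1425, 0.1205]
ee_rot: [-3.141, -0.0, 2.693]
force: [1.1, -1.4, -0.8]
width: 0.0339
gripper_force: 25.0
```

Request:
{"name": "servo_tool", "arguments": {
  "series": [
    [[-4,-34,0,0],[-4,-34,0,0],[-4,-34,0,0],[-4,-34,0,0],[-4,-34,0,0],[-4,-34,0,0],[-4,-34,0,0],[-4,-34,0,0],[-4,-34,0,0],[-4,-34,0,0]]
  ]
}}

```text
t: 31.82
eef_pos: [0.473, -0.1812, 0.1209]
ee_rot: [3.141, 0.0, 2.693]
force: [0.6, -1.0, -0.9]
width: 0.0336
gripper_force: 25.0
```

Request:
{"name": "servo_tool", "arguments": {
  "series": [
    [[-4,-34,0,0],[-4,-30,0,0],[-3,-23,0,0],[-2,-16,0,0],[0,0,0,-0.06],[0,0,0,-0.09],[0,0,0,-0.1],[0,0,0,-0.1],[0,0,0,-0.08],[0,0,0,-0.048]]
  ]
}}

```text
t: 32.65
eef_pos: [0.4406, -0.2782, 0.1206]
ee_rot: [3.142, 0.0, -3.108]
force: [0.5, 0.4, -1.0]
width: 0.0338
gripper_force: 25.0
```

Run:
```python
from h import *
grab('wrist')
look('w8.png',['tray_a','tipper_center'],[.01,.145])
go(.441,-.278,.0118,.029)
```

```text
tray_a 0.94 [ 0.4089 -0.276 ] LW 63 53 yaw -1.568 px 283 357 130 193
tray_a 0.77 [ 0.348  -0.4157] LW 117 67 yaw -0.197 px 101 196 0 158
tray_a 0.74 [ 0.4941 -0.4321] LW 74 34 yaw -1.169 px 114 187 236 275
tray_a 0.74 [ 0.4384 -0.0979] LW 137 68 yaw 0.017 px 476 579 122 271
tray_a 0.61 [ 0.5683 -0.0665] LW 27 12 yaw 0.107 px 517 530 315 337
tray_a 0.56 [ 0.3071 -0.2242] LW 63 40 yaw -1.535 px 353 438 0 59
tipper_center 0.67 [ 0.4184 -0.2783] LW 49 36 yaw 0.035 px 277 357 185 345
shift x -0.1 y 0.2 z 108.8  turn -0.002 | pos [ 0.4409 -0.2782  0.1206] yaw -3.1148 t 32.85 F [-0.6  0.4 -0.9] w 0.0342
```

View pics/w8.png

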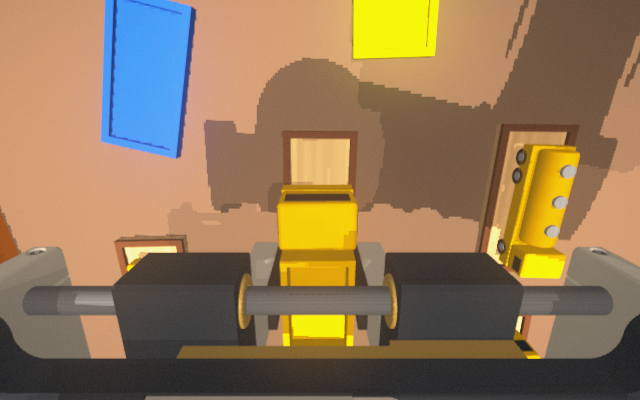

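The tipper (px 318,260) is over the wooden tray B (near rim at 320,135), between the look-alikes. The tanker stands upright in tray C at (540,210). Lowering.

Request:
{"name": "servo_tool", "arguments": {
  "series": [
    [[0,1,15,0],[0,0,28,0],[0,0,28,0],[0,0,18,0],[0,0,10,0],[0,0,5,0],[0,0,3,0],[0,0,2,0],[0,0,0,0],[0,0,0,0]]
  ]
}}

```text
t: 33.68
eef_pos: [0.4417, -0.2774, 0.0122]
ee_rot: [-3.141, 0.001, -3.113]
force: [-0.1, 0.7, -0.3]
width: 0.0337
gripper_force: 25.0
```

Request:
{"name": "servo_tool", "arguments": {
  "series": [
    [[0,0,0,0],[0,0,0,0],[0,0,0,0],[0,0,0,0],[0,0,0,0],[0,0,0,0],[0,0,0,0],[0,0,0,0],[0,0,0,0],[0,0,0,0]]
  ],
  "claw": -0.2
}}

```text
t: 34.52
eef_pos: [0.441, -0.2772, 0.0113]
ee_rot: [3.142, -0.0, -3.113]
force: [-0.2, -0.7, -0.4]
width: 0.0531
gripper_force: 0.0
```

Request:
{"name": "servo_tool", "arguments": {
  "series": [
    [[0,0,-15,0],[0,0,-30,0],[0,0,-36,0],[0,0,-36,0],[0,0,-36,0],[0,0,-36,0],[0,30,-36,0],[0,35,-25,0],[0,40,0,0],[0,40,0,0]]
  ]
}}

```text
t: 35.35
eef_pos: [0.4373, -0.1356, 0.2584]
ee_rot: [3.141, 0.004, -3.115]
force: [1.0, 1.6, -1.1]
width: 0.0523
gripper_force: 0.0
```

Request:
{"name": "servo_tool", "arguments": {
  "series": [
    [[0,40,0,0],[0,40,0,0],[0,40,0,0],[0,40,0,0],[0,40,0,0],[0,40,0,0],[0,40,0,0],[0,40,0,0],[0,20,0,0],[0,0,0,0]]
  ]
}}

```text
t: 36.18
eef_pos: [0.4271, 0.2068, 0.2563]
ee_rot: [3.142, -0.0, -3.109]
force: [-0.0, -0.5, 0.3]
width: 0.0524
gripper_force: 0.0
```

Run:
```python
from h import *
go(.44,.2,.2,0)
a=grab('top');cv2.imwrite('pics/top9.png',cv2.resize(a[110:290,170:520,::-1],None,fx=2.2,fy=2.2,interpolation=2))
b=grab('scene')
cv2.imwrite('pics/scene9.png',cv2.resize(b[120:260,180:380,::-1],None,fx=4,fy=4,interpolation=2))
```

```text
shift x -12.7 y -7.2 z 56.3  turn 0.032 | pos [0.4271 0.2068 0.2563] yaw -3.1094 t 36.1833 F [-0.  -0.5  0.3] w 0.0524
```

View pics/top9.png

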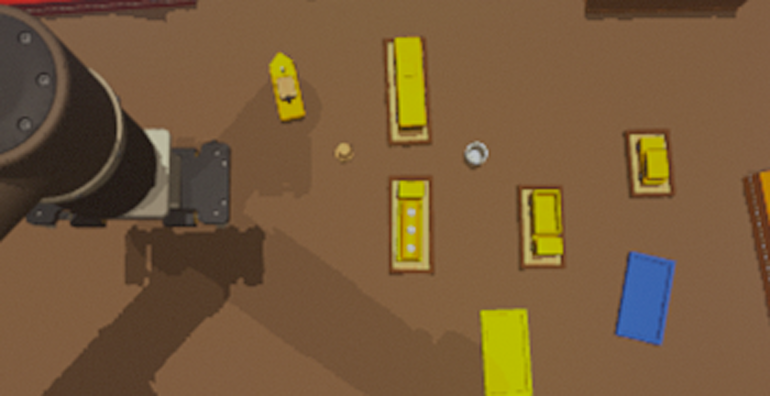

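View pics/scene9.png

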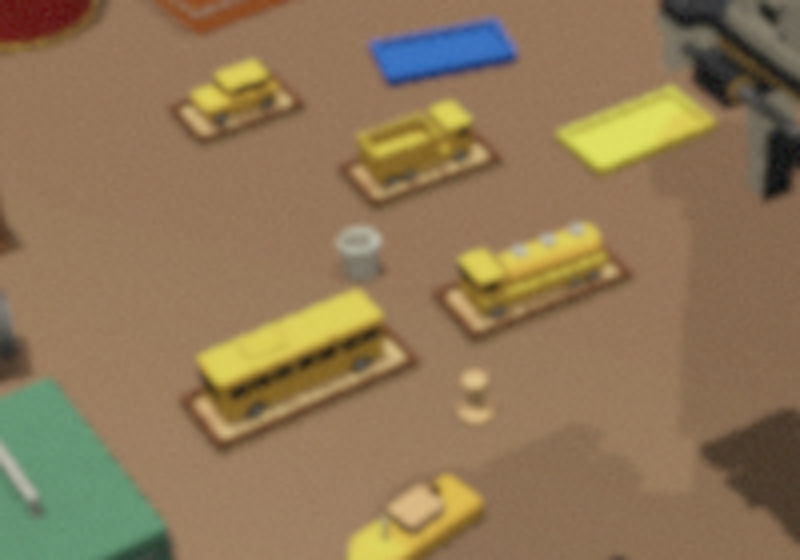

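Both views show all four vehicles upright on their wheels, each inside its own tray. In the scene crop they are coach (290,350), tanker (530,265), tipper (415,145) and car (235,90). The boat hasn't moved.

```bash
python3 -c "
from station import ticket
print(ticket.job_done())"
```

```text
the job is handed in; nothing more can be done
None
```

The job is handed in: car, tipper, tanker and coach each stand on their wheels in trays A, B, C and D respectively; the boat and bulldozer were left alone, and it took about 36 s of robot time.

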